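# Tap a taper-shank lapping mandrel home in its spindle

## Robot

A 7-joint arm with a two-finger parallel gripper is mounted at the origin on a cart in front of the work surface, level with it; the furniture and walls round the work are solid. World frame = base frame: x ahead of the robot, y to its left, z up, the work surface at z = 0. Lengths are in mm, angles in degrees, forces in N, time in s.
With the tool pointing down it reaches from about 400 to 875 mm from the base axis. Payload 6.5 kg.
Tool frame: the origin (TCP) lies at the very end of the fingers, on their centre line; the grasp point (between the pads) lies 19 mm behind it (ctrl.hold_point_z is the distance from the TCP to the grasp point, in mm); x points along the fingers, y is the direction in which the jaws open and shut, and the axes are right-handed (so a half turn about x gives the same grasp; the last joint's range is limited). The gripper opens to 85 mm and grips with 20 to 120 N. Pads are 22 mm wide; open, the fingers measure 114 mm over their backs; the gripper's body (76 mm by 85 mm) begins 54 mm behind the grasp point. The pads swing forward as they close: fully open they stand 13 mm farther back than shut.
Start: joints at [64.675, 30.733, -0.252, 88.115, 0.149, 61.152, -4.079], TCP at [238.556, -604.633, 231.29] pointing down, gripper open.
Joint ranges: [-154.64, 154.64], [-21.42, 123.67], [-72.66, 72.17], [13.99, 137.28], [-74.86, 254.86], [10.95, 109.41], [-158.01, 158.01]. Speed limits (degrees/s): [136.94, 136.94, 180, 180, 180, 180, 180].

## Interface

Orientations are given as a 3x3 rotation matrix whose columns are the frame's x, y, z axes.
In Python, from rig import ctrl gives the robot as it stands.
- The arm moves only by the tool send_rows, never from a script. Its argument "targets" is a list of rows, each a list of 7 numbers: the opening, from 0 (shut) to 1 (fully open), then the shift along the tool's x, y, z in cm, then the turn, a rotation vector about the tool's x, y, z in degrees. In form: [[jaw, dx, dy, dz, ax, ay, az], ...]. A call has 1 to 10 rows; each row is the pose to reach, as a shift and turn from the pose commanded when the call began, along the tool's axes at that moment; what a row does not reach only later rows make up. A row lasts 1/10 s, in which the tool goes at most 50 mm and 8.59 degrees, less where a joint would pass 70% of its speed; a pose out of reach is approached as far as the arm can. A call with a gripper value outside its range is refused whole. The fingers move at their own pace and stop on an object; "force" is the grip in N (left out, the last holds). Time passes only in rows, so rows that repeat a pose let the fingers close. It gives the time, the measured TCP pose, the force and the opening at its end, in the units of the state.
- ctrl.observe(): the state, without advancing time (a new reading comes with each control period).
- ctrl.read_camera(name): name is "scene" or "top"; returns the picture (384x512x3 uint8, red, green, blue); there is no depth.
- ctrl.camera_params(name): a dict with "fx", "fy", "cx", "cy" (pixels), "R" (3x3) and "t" (3): a world point X has camera coordinates R X + t. Camera axes: x right, y down, z forward; pixel columns grow to the right and rows downward; lengths in mm; the calibration is good to about 2 mm. A picture is of the moment at which its call begins. camera_params takes no time and is no camera call.
- ctrl.job_done(): hands the job in, once; it reports no verdict.
The state is a dict: "clock": time; "q": joint angles; "joint_vel": joint speeds; "joint_torque": joint torques, N m; "tcp_pos": TCP position; "eef_rot": TCP orientation; "force": force on the tool from outside, world axes, zero at the start; "torque": the same for the moment, N m; "width": finger opening in mm.
Only numpy, scipy, OpenCV 4.12 (cv2) and the standard library are available. Lean on these libraries where they do the work, as an engineer would, in place of code of your own. Each camera call takes 0.05 s, during which the arm holds its last target. There are 200 camera calls.

## Task

Take the brass-headed lapping mandrel out of the wooden rack, stand its tapered shank in the socket of the green lapping spindle, and tap or press it straight down until its collar sits fully home on the spindle's nose, so that friction alone holds it when you let go. Leave the dark-headed mandrel, whose shank does not fit, in the rack.

Things in the scene. Friction and masses are not known exactly. Their poses are not given: they have to be found in the camera images.
- brass_mandrel: Mandrel to fit, about 0.14 kg, upright: brass head (26 mm dia., 45 tall, flat top; grip it here) over a steel collar (48 dia., 6 thick) over a 65 mm tapered steel shank, 25 mm dia. under the collar, 14 near its chamfered 9 mm tip. Origin: on the axis at the collar's underside; z up. Collar top at z = 6 mm, head top 51, tip -65. It hangs by its collar, loosely, in either hole of the rack.
- dark_mandrel: Bystander in the rack's other hole: same head, collar and length, but the head is dark steel and the shank a parallel 25 mm cylinder that does not fit the socket. Origin and axes as for the brass one. The rack is a fixed plywood stand, 80 x 210 mm, top 90 mm above the bench; its two 30 mm through holes are 104 mm apart.
- spindle: Fixed lapping spindle: green base 130 x 130 x 52 mm, on it an upright steel nose, 64 mm dia. at its flat-rimmed top, 90 mm above the bench. Origin: centre of the base's underside, straight below the socket; z up. Inside, rings of sprung steel balls at 24 and 54 mm depth grip the tapered shank; their friction holds it once wedged.
- socket_face (a point): Centre of the socket's mouth, level with the top of the nose; z up. The mouth is a cone 40 mm wide, 27 mm wide 16 mm down, that guides the shank. A mandrel let go in it stands with its collar about 15 mm above this point; a downward push rising to 10 to 20 N wedges it the rest of the way, until the collar's underside meets the nose at this height.
Not all that is in view belongs to the job. What is shaped like the brass_mandrel but red is not meant.

How it is judged (in metres and radians):
At the end, for the whole second after the job is handed in: The brass-headed mandrel stands upright (within 10 degrees) and at rest in the spindle socket, centred within 10 mm, its collar's underside within 5 mm of the nose's top; the dark-headed mandrel is still in its place in the rack (within 30 mm) (horizontal distance between brass_mandrel and socket_face below 0.01 m and z of brass_mandrel in the frame of socket_face between -0.005 and 0.005 m and angle between brass_mandrel's own z axis and vertical below 0.175 rad and linear speed of brass_mandrel below 0.02 m/s and distance of dark_mandrel from where it was at the start of the episode below 0.03 m); the robot touches nothing.
It fails at once if the dark-headed mandrel is shifted more than 30 mm from its place in the rack (distance of dark_mandrel from where it was at the start of the episode above 0.03 m).
It also fails if it takes over 42 s, if anything falls off the work surface, if the arm or the gripper's body presses on something with over 40 N, if the wrist force passes 120 N, or if a joint passes its speed limit or range.

## Working session

There is one attempt and no reset: what is moved stays moved. The work goes in short steps, Python scripts to look and compute and a tool call to move; the robot and the scene stay as the last step left them, time stands still between calls to the robot, and variables do not carry over. Pictures are saved under pics/ and viewed, about 8 in all and at most 12, crops included, and the job is handed in when it is done.

Besides the shell and the picture viewer there is one more tool, called by a JSON object that holds its "name" and its "arguments". send_rows: Moves the arm, as the interface text tells. Its arguments: {"type":"object","properties":{"targets":{"type":"array"},"force":{"type":"number"}},"required":["targets"]}

```bash
mkdir -p pics
python3 - <<'E'
from rig import ctrl
import cv2,numpy as np
for n in("scene","top"):
    im=ctrl.read_camera(n); cv2.imwrite(f"pics/{n}0.png",im[:,:,::-1])
    p=ctrl.camera_params(n); R=np.array(p["R"]);print(n,p["fx"],p["cx"],p["cy"],R.round(3).tolist(),(-R.T@np.array(p["t"])).round(1))
s=ctrl.observe();print({k:np.round(v,3).tolist() for k,v in s.items()},ctrl.hold_point_z)
E
```

```text
scene 462.3486047627703 256.460087208117 194.8030421185117 [[-0.899, -0.437, 0.008], [-0.289, 0.58, -0.762], [0.328, -0.688, -0.647]] [169.3 735.9 845.6]
top 383.85175972797566 255.65902308891577 189.55406842562792 [[-0.023, -1.0, -0.021], [-0.99, 0.026, -0.138], [0.138, 0.017, -0.99]] [418.7 -72.7 909.4]
{'clock': 0.1, 'q': [64.675, 30.772, -0.255, 88.163, 0.148, 61.152, -4.077], 'joint_vel': [0.02, -0.091, -0.017, -0.204, 0.045, 0.158, 0.069], 'joint_torque': [0.003, -58.457, 1.051, -25.977, 0.013, 0.005, 0.0], 'tcp_pos': [238.366, -604.129, 230.53], 'eef_rot': [[-0.001, 0.367, -0.93], [0.001, -0.93, -0.367], [-1.0, -0.002, 0.0]], 'force': [-0.193, -0.238, -0.204], 'torque': [-0.002, -0.015, -0.007], 'width': 85.541} 18.700000000000003
```

View pics/scene0.png

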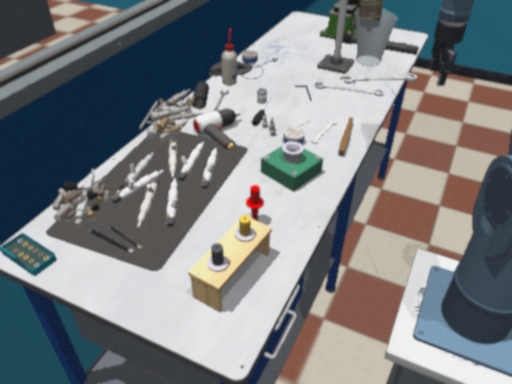

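View pics/top0.png

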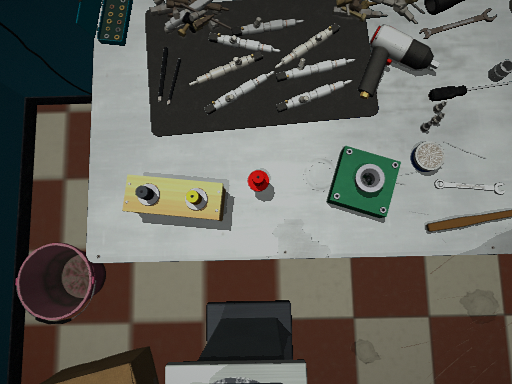

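Scene view: the dark head is at (217,253), the brass head at (245,225) and the red look-alike stands on the bench at (255,197). The spindle's nose is at (292,152). In the top view they are at (146,192), (194,198), (258,180) and (369,178). The yellow-brass one in the rack matches the description. I'll confirm it in a crop and measure.

```bash
cat > h.py <<'E'
import cv2,numpy as np
from rig import ctrl
def ray(n,uv):
    p=ctrl.camera_params(n);R=np.array(p["R"]);t=np.array(p["t"])
    d=R.T@np.array([(uv[0]-p["cx"])/p["fx"],(uv[1]-p["cy"])/p["fy"],1]);return -R.T@t,d/np.linalg.norm(d)
def plane(n,uv,z):
    c,d=ray(n,uv);return c+d*(z-c[2])/d[2]
def proj(n,X):
    p=ctrl.camera_params(n);c=np.array(p["R"])@X+np.array(p["t"]);return p["fx"]*c[0]/c[2]+p["cx"],p["fy"]*c[1]/c[2]+p["cy"]
def tri(u,v):
    c1,d1=ray("top",u);c2,d2=ray("scene",v)
    s=np.linalg.lstsq(np.c_[d1,-d2],c2-c1,rcond=None)[0];a=c1+s[0]*d1;b=c2+s[1]*d2;return (a+b)/2,np.linalg.norm(a-b)
E
python3 - <<'E'
from h import *
a=cv2.imread("pics/top0.png");b=cv2.imread("pics/scene0.png")
c1=cv2.resize(a[150:230,110:410],None,fx=2.6,fy=2.6,interpolation=cv2.INTER_CUBIC)
c2=cv2.resize(b[130:310,180:340],(0,0),fx=2,fy=2,interpolation=cv2.INTER_CUBIC)
o=np.zeros((590,780,3),np.uint8);o[:208,:780]=c1;o[215:575,:320]=c2
for k,(im,uv) in enumerate([(a,(194,198)),(b,(245,225))]):
    u,v=uv;h=cv2.resize(im[v-25:v+25,u-25:u+25],(220,220),interpolation=cv2.INTER_CUBIC);o[215:435,330+225*k:550+225*k]=h
cv2.imwrite("pics/crop0.png",o)
for n,im,boxes in(("top",a,dict(br=(175,180,220,215))),("scene",b,dict(br=(232,208,262,242)))):
    hsv=cv2.cvtColor(im,cv2.COLOR_BGR2HSV)
    x0,y0,x1,y1=boxes["br"]
    m=cv2.inRange(hsv,(20,190,60),(35,255,255));w=np.zeros_like(m);w[y0:y1,x0:x1]=m[y0:y1,x0:x1]
    cs,_=cv2.findContours(w,0,2);c=max(cs,key=cv2.contourArea);print(n,"brass",cv2.boundingRect(c),cv2.minEnclosingCircle(c),cv2.contourArea(c))
    m=cv2.inRange(hsv,(55,100,30),(90,255,255))
    cs,_=cv2.findContours(m,0,2);
    for c in cs:
        if cv2.contourArea(c)>500:print(n,"green",cv2.boundingRect(c),cv2.minAreaRect(c),cv2.contourArea(c))
E
```

```text
top brass (190, 198, 9, 5) ((194.0, 199.5), 4.272101879119873) 0.0
top green (329, 146, 72, 71) ((365.05657958984375, 180.8018798828125), (59.33975601196289, 57.27934646606445), 15.94539737701416) 3249.0Traceback (most recent call last):
  File "<stdin>", line 13, in <module>
ValueError: max() iterable argument is empty
```

View pics/crop0.png

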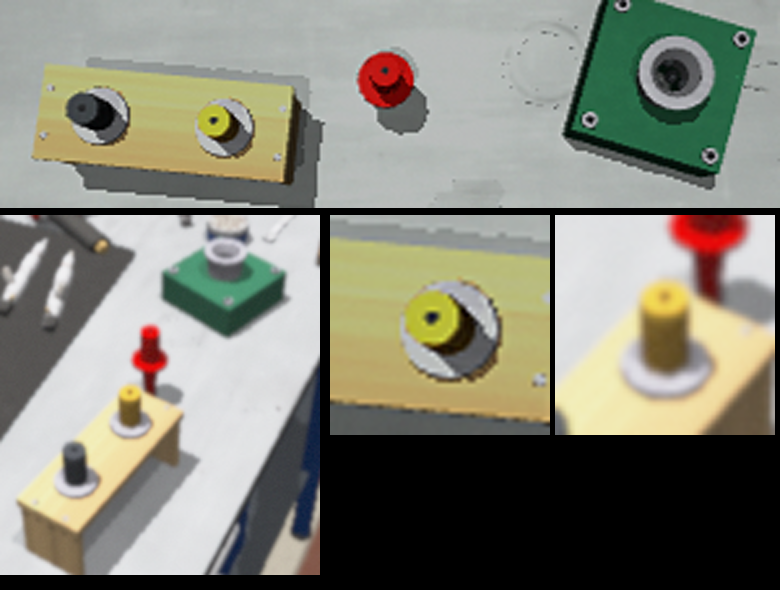

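The crop confirms it: in the top view the brass head's top is at about (192,196) with its collar around (196,199), in the right-hand rack hole. The dark head is on the left, the red look-alike stands on the bench, and the open steel nose is at about (369,178). Next I'll fit circles to the collar, head top and nose rim.

Run:
```python
from h import *
a=cv2.imread("pics/top0.png");b=cv2.imread("pics/scene0.png")
def big(im,lo,hi,box):
    x0,y0,x1,y1=box;s=cv2.cvtColor(im,cv2.COLOR_BGR2HSV)[y0:y1,x0:x1]
    m=cv2.inRange(s,lo,hi);cs,_=cv2.findContours(m,0,1)
    c=max(cs,key=lambda c:cv2.contourArea(cv2.convexHull(c)));h=cv2.convexHull(c)
    e=cv2.fitEllipse(h);return (e[0][0]+x0,e[0][1]+y0),np.round(e[1],1)
def rep(n,uv,z,k): print(k,n,np.round(uv[0],1),uv[1],plane(n,uv[0],z).round(1))
rep("top",big(a,(0,0,90),(180,60,255),(178,182,216,214)),96,"collar")
rep("top",big(a,(24,170,140),(36,255,255),(178,182,212,212)),141,"head")
rep("top",big(a,(0,0,90),(180,60,255),(348,160,390,198)),90,"nose")
rep("scene",big(b,(0,0,120),(180,60,255),(274,136,310,166)),90,"nose")
rep("scene",big(b,(0,0,120),(180,75,255),(228,215,262,245)),96,"collar")
print(plane("scene",(245,218.6),141), plane("top",(192,196),141))
print(plane("top",(258,178),116))
for uv in ((124,207),(222,220),(128,176),(224,183)):print(plane("top",uv,90).round())
```

```text
collar top [195.6 198.4] [21.3 22.2] [516.5  70.5  96. ]
head top [191.9 196. ] [10.8 11.5] [516.2  70.2 141. ]
nose top [369.9 177.6] [27.9 29.2] [ 552.7 -304.7   90. ]
nose scene [292.  143.3] [21.8 46.9] [ 560.9 -321.5   90. ]
collar scene [240.5 226.6] [33.  47.2] [532.5  58.2  96. ]
[513.4558728   71.85580026 141.        ] [516.20713346  69.9585891  141.        ]
[553.80596979 -64.19663633 116.        ]
[503. 227.  90.]
[469.  15.  90.]
[570. 220.  90.]
[549.  10.  90.]
```

```bash
cat >> h.py <<'E'
def go(*P):
    s=ctrl.observe();R=np.array(s["eef_rot"]);p=np.array(s["tcp_pos"])
    print("tcp",p.round(1),"F",np.round(s["force"],1),"w",round(s["width"],1),"t",round(s["clock"],2),"ydir",R[:,1].round(3),"xdir",R[:,0].round(3))
    for X in P: print(X,"cm:",(R.T@(np.array(X)-p)/10).round(2))
E
python3 -c "
from h import *
go((516,70.4,230))
print('stand',plane('scene',(335,62),0).round(),plane('scene',(340,15),150).round(),'bucket',plane('scene',(375,50),0).round())"
```

```text
tcp [ 238.4 -604.1  230.5] F [-0.2 -0.2 -0.2] w 85.5 t 0.1 ydir [ 0.367 -0.93  -0.002] xdir [-0.001  0.001 -1.   ]
(516, 70.4, 230) cm: [  0.13 -52.55 -50.59]
stand [  681. -1103.     0.] [  722. -1239.   150.] bucket [  560. -1306.     0.]
```

{"name": "send_rows", "arguments": {"targets": [[1,0,-52.5,-50.6,0,0,0],[1,0,-52.5,-50.6,0,0,0],[1,0,-52.5,-50.6,0,0,0],[1,0,-52.5,-50.6,0,0,0],[1,0,-52.5,-50.6,0,0,0],[1,0,-52.5,-50.6,0,0,0],[1,0,-52.5,-50.6,0,0,0],[1,0,-52.5,-50.6,0,0,0],[1,0,-52.5,-50.6,0,0,0],[1,0,-52.5,-50.6,0,0,0]], "force": 40}}

```text
clock: 1.1
tcp_pos: [429.3, -140.5, 231.3]
eef_rot: [[-0.0, 0.367, -0.93], [-0.0, -0.93, -0.367], [-1.0, 0.0, 0.0]]
force: [1.7, -0.5, -0.6]
width: 85.6
```

```bash
python3 -c "
from h import *
go((516.3,70.3,230))"
```

```text
tcp [ 429.3 -140.5  231.3] F [ 1.7 -0.5 -0.6] w 85.6 t 1.1 ydir [ 0.367 -0.93   0.   ] xdir [-0. -0. -1.]
(516.3, 70.3, 230) cm: [  0.12 -16.42 -15.82]
```

{"name": "send_rows", "arguments": {"targets": [[1,0,-16.4,-15.8,0,0,0],[1,0,-16.4,-15.8,0,0,0],[1,0,-16.4,-15.8,0,0,0],[1,0,-16.4,-15.8,0,0,0],[1,0,-16.4,-15.8,0,0,0],[1,0,-16.4,-15.8,0,0,0],[1,0,-16.4,-15.8,0,0,0],[1,0,-16.4,-15.8,0,0,0],[1,0,-16.4,-15.8,0,0,0]]}}

```text
clock: 2.0
tcp_pos: [515.6, 66.5, 231.1]
eef_rot: [[-0.001, 0.365, -0.931], [-0.001, -0.931, -0.365], [-1.0, 0.001, 0.001]]
force: [0.5, 0.2, -0.6]
width: 85.5
```

```bash
python3 -c "
from h import *
cv2.imwrite('pics/t1.png',cv2.resize(ctrl.read_camera('scene')[120:320,150:350,::-1],(600,600),interpolation=cv2.INTER_CUBIC))
go((516.3,70.3,150),(516.3,70.3,103))"
```

```text
tcp [515.7  66.7 231.3] F [0.  1.2 1.3] w 85.2 t 2.05 ydir [ 0.365 -0.931  0.001] xdir [-0.    -0.001 -1.   ]
(516.3, 70.3, 150) cm: [ 8.13 -0.32 -0.19]
(516.3, 70.3, 103) cm: [12.83 -0.32 -0.19]
```

View pics/t1.png

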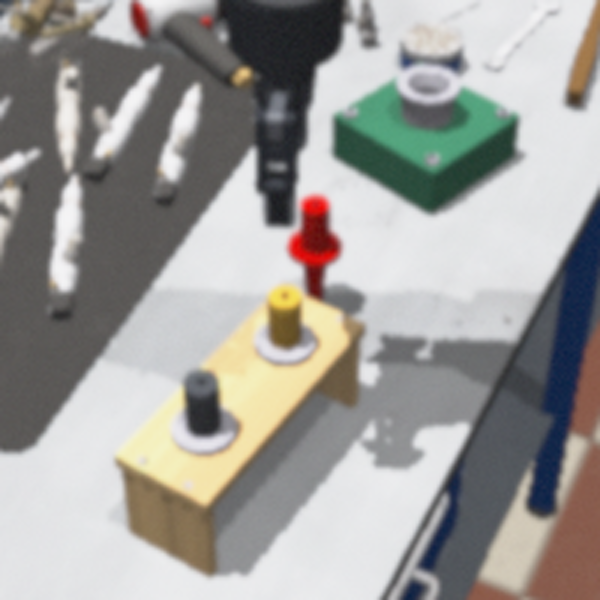

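The gripper (fingertips at crop (278,220), i.e. (243,193) full-frame) hangs above the brass head at crop (285,300). It is clear of the dark mandrel, so I'm descending.

{"name": "send_rows", "arguments": {"targets": [[1,3,-0.3,-0.2,0,0,0],[1,6,-0.3,-0.2,0,0,0],[1,8,-0.3,-0.2,0,0,0],[1,10,-0.3,-0.2,0,0,0],[1,11.5,-0.3,-0.2,0,0,0],[1,12.7,-0.3,-0.2,0,0,0],[1,12.7,-0.3,-0.2,0,0,0],[1,12.7,-0.3,-0.2,0,0,0]]}}

```text
clock: 2.85
tcp_pos: [516.9, 71.4, 104.6]
eef_rot: [[0.0, 0.367, -0.93], [-0.0, -0.93, -0.367], [-1.0, 0.0, -0.0]]
force: [0.2, -0.7, 0.8]
width: 85.4
```

```bash
python3 -c "
from h import *
a=ctrl.read_camera('top')[140:240,100:240,::-1];b=ctrl.read_camera('scene')[160:300,180:320,::-1]
o=np.hstack([cv2.resize(x,(400,int(400*x.shape[0]/x.shape[1])))[:280] for x in (a,b)]);cv2.imwrite('pics/t2.png',o)
go((516.3,70.3,103))"
```

```text
tcp [517.4  71.7 105.1] F [-0.6  0.1  0. ] w 85.4 t 2.95 ydir [ 0.367 -0.93   0.   ] xdir [ 0.002  0.    -1.   ]
(516.3, 70.3, 103) cm: [0.21 0.09 0.15]
```

View pics/t2.png

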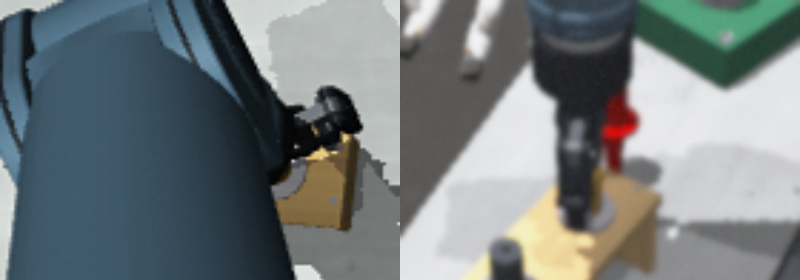

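The scene crop shows the finger at (575,170) astride the brass head, with the collar at (587,215), so it is a few mm left of centre. I'll nudge it and close.

{"name": "send_rows", "arguments": {"targets": [[1,0.1,0.1,0.3,0,0,0],[1,0.1,0.1,0.3,0,0,0],[0,0.1,0.1,0.3,0,0,0],[0,0.1,0.1,0.3,0,0,0],[0,0.1,0.1,0.3,0,0,0],[0,0.1,0.1,0.3,0,0,0],[0,0.1,0.1,0.3,0,0,0],[0,0.1,0.1,0.3,0,0,0],[0,0.1,0.1,0.3,0,0,0],[0,0.1,0.1,0.3,0,0,0]], "force": 80}}

```text
clock: 3.95
tcp_pos: [514.5, 69.8, 103.5]
eef_rot: [[0.0, 0.367, -0.93], [0.0, -0.93, -0.367], [-1.0, -0.0, -0.001]]
force: [-0.6, 0.4, 5.3]
width: 24.4
```

{"name": "send_rows", "arguments": {"targets": [[0,-1,0,0,0,0,0],[0,-2.5,0,0,0,0,0],[0,-5,0,0,0,0,0],[0,-8,0,0,0,0,0],[0,-11,0,0,0,0,0],[0,-13,0,0,0,0,0],[0,-13,0,0,0,0,0],[0,-13,0,0,0,0,0]]}}

```text
clock: 4.75
tcp_pos: [514.0, 69.4, 233.1]
eef_rot: [[-0.0, 0.367, -0.93], [-0.0, -0.93, -0.367], [-1.0, 0.0, 0.0]]
force: [-0.4, -0.3, -1.4]
width: 24.4
```

```bash
python3 -c "
from h import *
b=ctrl.read_camera('scene')[100:300,150:350,::-1]
cv2.imwrite('pics/t3.png',cv2.resize(b,(600,600),interpolation=cv2.INTER_CUBIC))
go((552.7,-304.7,234))"
```

```text
tcp [513.5  69.3 232.3] F [ 0.   0.4 -1.7] w 24.6 t 4.8 ydir [ 0.367 -0.93  -0.   ] xdir [-0.002 -0.    -1.   ]
(552.7, -304.7, 234) cm: [-0.16 36.23 10.07]
```

View pics/t3.png

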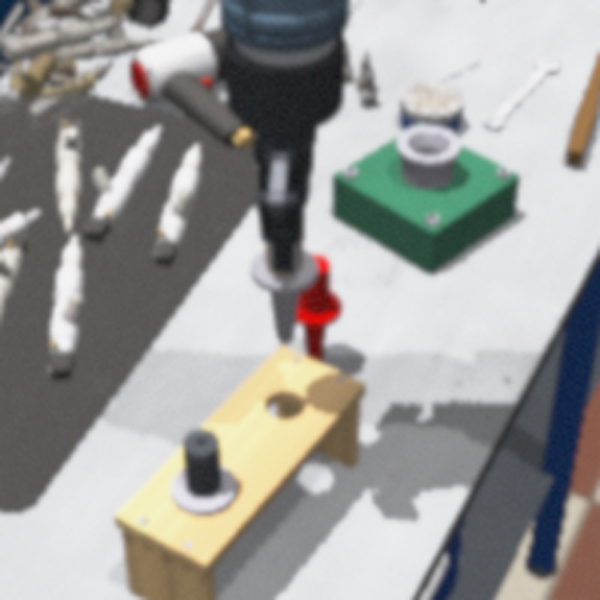

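The brass mandrel is held upright (collar at crop (283,272)), its rack hole is empty at (285,405), and the dark mandrel is undisturbed. I'm carrying it over to the spindle.

{"name": "send_rows", "arguments": {"targets": [[0,0,2,0.5,0,0,0],[0,0,6,1.5,0,0,0],[0,0,10,3,0,0,0],[0,0,14,4,0,0,0],[0,0,18,5,0,0,0],[0,0,22,6,0,0,0],[0,0,26,7.2,0,0,0],[0,0,30,8.4,0,0,0],[0,0,33.5,9.4,0,0,0],[0,0,36.2,10,0,0,0]]}}

```text
clock: 5.8
tcp_pos: [552.4, -306.7, 231.1]
eef_rot: [[-0.003, 0.365, -0.931], [0.0, -0.931, -0.365], [-1.0, -0.002, 0.003]]
force: [0.3, -0.0, -0.7]
width: 24.3
```

{"name": "send_rows", "arguments": {"targets": [[0,0,0,0,0,0,0],[0,0,0,0,0,0,0],[0,0,0,0,0,0,0]]}}

```text
clock: 6.1
tcp_pos: [553.9, -301.9, 232.2]
eef_rot: [[-0.002, 0.369, -0.93], [0.002, -0.93, -0.369], [-1.0, -0.002, 0.001]]
force: [-0.6, 0.2, -0.3]
width: 24.5
```

```bash
python3 -c "
from h import *
a=ctrl.read_camera('top')[130:230,300:440,::-1];b=ctrl.read_camera('scene')[70:210,220:360,::-1]
o=np.hstack([cv2.resize(a,(400,286)),cv2.resize(b,(400,400))[:286]]) if 0 else cv2.resize(b,(560,560),interpolation=cv2.INTER_CUBIC)
cv2.imwrite('pics/t4.png',o)
go((552.7,-304.7,234))
p=np.array(ctrl.observe()['tcp_pos'])
for dz in (-13,-78):print('axis pred px crop',(np.array(proj('scene',p+[0,0,dz]))-[220,70])*4)
print('socket',(np.array(proj('scene',np.array([552.7,-304.7,90])))-[220,70])*4)"
```

```text
tcp [ 554.2 -302.1  232.9] F [-0.5 -0.6 -1.2] w 24.2 t 6.2 ydir [ 0.369 -0.929 -0.001] xdir [-0.001  0.001 -1.   ]
(552.7, -304.7, 234) cm: [-0.11  0.18  0.24]
axis pred px crop [297.23980065 149.05499197]
axis pred px crop [291.49956108 231.65394787]
socket [289.49400138 307.60693717]
```

View pics/t4.png

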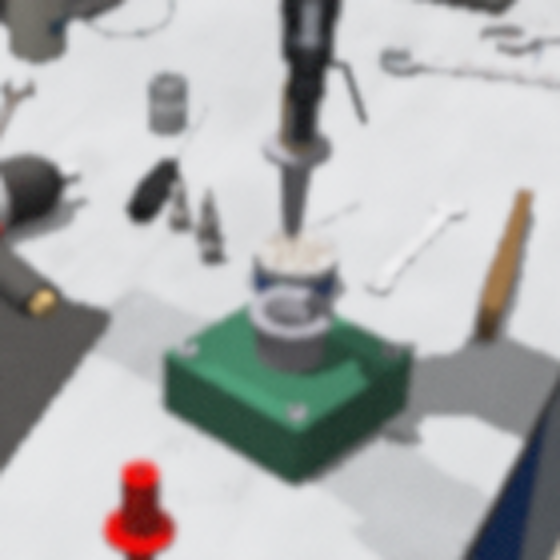

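The collar (297,149) and tip (292,235) match the predicted pixels, and the nose's mouth is at (291,312) against a predicted (290,308). That is aligned within about 3 mm, so I'm correcting and lowering.

{"name": "send_rows", "arguments": {"targets": [[0,1,0.2,0.2,0,0,0],[0,3,0.2,0.2,0,0,0],[0,5,0.2,0.2,0,0,0],[0,6.5,0.2,0.2,0,0,0],[0,8,0.2,0.2,0,0,0],[0,9,0.2,0.2,0,0,0],[0,10,0.2,0.2,0,0,0],[0,10.7,0.2,0.2,0,0,0],[0,11,0.2,0.2,0,0,0],[0,11,0.2,0.2,0,0,0]]}}

```text
clock: 7.2
tcp_pos: [552.7, -306.1, 122.7]
eef_rot: [[-0.001, 0.367, -0.93], [0.0, -0.93, -0.367], [-1.0, -0.001, 0.001]]
force: [-0.8, 1.2, -2.5]
width: 24.0
```

{"name": "send_rows", "arguments": {"targets": [[0,0.2,0,0,0,0,0],[0,0.4,0,0,0,0,0],[0,0.6,0,0,0,0,0],[0,0.8,0,0,0,0,0],[0,0.8,0,0,0,0,0],[0,0.8,0,0,0,0,0]]}}

```text
clock: 7.8
tcp_pos: [553.3, -305.7, 116.1]
eef_rot: [[0.0, 0.367, -0.93], [0.001, -0.93, -0.367], [-1.0, -0.0, -0.001]]
force: [-3.0, 2.8, 4.3]
width: 24.3
```

There is a mild side load, so I'll let it go to centre itself in the cone, then grip it again and press.

{"name": "send_rows", "arguments": {"targets": [[0.5,0,0,0,0,0,0],[0.5,0,0,0,0,0,0],[0.5,0,0,0,0,0,0],[0.5,0,0,0,0,0,0],[0.5,0,0,0,0,0,0],[0.5,0,0,0,0,0,0]]}}

```text
clock: 8.4
tcp_pos: [553.1, -306.4, 115.2]
eef_rot: [[0.0, 0.367, -0.93], [-0.0, -0.93, -0.367], [-1.0, 0.0, -0.0]]
force: [-0.7, 0.2, 1.1]
width: 42.8
```

```bash
python3 -c "
from h import *
b=ctrl.read_camera('scene')[90:190,240:340,::-1]
cv2.imwrite('pics/t5.png',cv2.resize(b,(600,600),interpolation=cv2.INTER_CUBIC))
go((552.7,-304.7,118))"
```

```text
tcp [ 553.1 -306.5  115.3] F [-0.  -0.4  0.6] w 42.9 t 8.45 ydir [ 0.367 -0.93   0.   ] xdir [ 0. -0. -1.]
(552.7, -304.7, 118) cm: [-0.27 -0.18 -0.03]
```

View pics/t5.png

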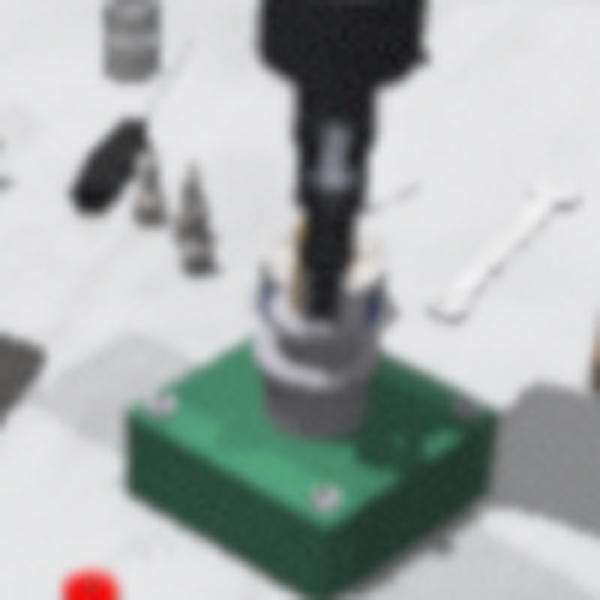

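The mandrel stands upright in the socket (collar at crop (325,315), above the nose rim at (320,365)). I'm re-gripping, slightly corrected and with a firm hold, before pressing.

{"name": "send_rows", "arguments": {"targets": [[0.5,-0.2,-0.15,0,0,0,0],[0,-0.2,-0.15,0,0,0,0],[0,-0.2,-0.15,0,0,0,0],[0,-0.2,-0.15,0,0,0,0],[0,-0.2,-0.15,0,0,0,0],[0,-0.2,-0.15,0,0,0,0],[0,-0.2,-0.15,0,0,0,0],[0,-0.2,-0.15,0,0,0,0]], "force": 100}}

```text
clock: 9.25
tcp_pos: [552.3, -304.6, 117.0]
eef_rot: [[-0.001, 0.367, -0.93], [0.001, -0.93, -0.367], [-1.0, -0.001, 0.0]]
force: [-0.4, 2.7, -2.4]
width: 23.9
```

{"name": "send_rows", "arguments": {"targets": [[0,0.2,0,0,0,0,0],[0,0.4,0,0,0,0,0],[0,0.6,0,0,0,0,0],[0,0.7,0,0,0,0,0],[0,0.8,0,0,0,0,0],[0,0.9,0,0,0,0,0],[0,1.0,0,0,0,0,0],[0,1.0,0,0,0,0,0]]}}

```text
clock: 10.05
tcp_pos: [552.5, -305.2, 109.1]
eef_rot: [[0.0, 0.367, -0.93], [-0.001, -0.93, -0.367], [-1.0, 0.001, 0.0]]
force: [-3.7, 3.2, 12.2]
width: 24.0
```

{"name": "send_rows", "arguments": {"targets": [[0,0.1,0,0,0,0,0],[0,0.2,0,0,0,0,0],[0,0.3,0,0,0,0,0],[0,0.4,0,0,0,0,0],[0,0.5,0,0,0,0,0],[0,0.5,0,0,0,0,0]]}}

```text
clock: 10.65
tcp_pos: [552.8, -305.4, 105.1]
eef_rot: [[0.001, 0.367, -0.93], [-0.001, -0.93, -0.367], [-1.0, 0.001, -0.0]]
force: [-7.7, 4.8, 19.7]
width: 23.4
```

{"name": "send_rows", "arguments": {"targets": [[0,0.1,0,0,0,0,0],[0,0.2,0,0,0,0,0],[0,0.3,0,0,0,0,0],[0,0.3,0,0,0,0,0]]}}

```text
clock: 11.05
tcp_pos: [552.9, -305.4, 104.9]
eef_rot: [[0.0, 0.367, -0.93], [-0.002, -0.93, -0.367], [-1.0, 0.002, 0.0]]
force: [-16.8, 9.6, 42.5]
width: 23.9
```

The force jumped to 42 N with no further travel, which suggests the collar is home. I'm unloading, opening and looking.

{"name": "send_rows", "arguments": {"targets": [[0,-0.3,0,0,0,0,0],[0,-0.5,0,0,0,0,0],[1,-0.5,0,0,0,0,0],[1,-0.5,0,0,0,0,0],[1,-0.5,0,0,0,0,0],[1,-0.5,0,0,0,0,0],[1,-0.5,0,0,0,0,0],[1,-0.5,0,0,0,0,0],[1,-0.5,0,0,0,0,0],[1,-0.5,0,0,0,0,0]]}}

```text
clock: 12.05
tcp_pos: [552.5, -305.0, 104.3]
eef_rot: [[-0.0, 0.367, -0.93], [-0.0, -0.93, -0.367], [-1.0, 0.0, 0.0]]
force: [-0.2, 0.3, 0.9]
width: 85.0
```

{"name": "send_rows", "arguments": {"targets": [[1,-1,0,0,0,0,0],[1,-3,0,0,0,0,0],[1,-6,0,0,0,0,0],[1,-10,0,0,0,0,0],[1,-13,0,0,0,0,0],[1,-13,-5,-5,0,0,0],[1,-13,-10,0,0,0,0],[1,-13,-15,0,0,0,0],[1,-13,-15,0,0,0,0],[1,-13,-15,0,0,0,0]]}}

```text
clock: 13.05
tcp_pos: [496.3, -162.1, 235.3]
eef_rot: [[-0.0, 0.371, -0.928], [0.001, -0.928, -0.371], [-1.0, -0.0, -0.0]]
force: [-0.1, -1.0, -0.1]
width: 85.2
```

```bash
python3 -c "
from h import *
A=ctrl.read_camera('top')[:,:,::-1];B=ctrl.read_camera('scene')[:,:,::-1]
cv2.imwrite('pics/topf.png',A);cv2.imwrite('pics/scenef.png',B)
o=np.hstack([cv2.resize(A[140:220,330:410],(390,390),interpolation=cv2.INTER_CUBIC),cv2.resize(B[100:180,250:330],(390,390),interpolation=cv2.INTER_CUBIC)])
cv2.imwrite('pics/t6.png',o)
go()
for z in (90,96,141,156):
  X=np.array([552.7,-304.7,z]);print(z,'top crop',(np.array(proj('top',X))-[330,140])*4.875,'scene crop',(np.array(proj('scene',X))-[250,100])*4.875+[390,0])"
```

```text
tcp [ 497.8 -165.7  235.2] F [ 0.8 -1.3 -1. ] w 85.7 t 13.15 ydir [ 0.368 -0.93   0.001] xdir [ 0.001 -0.001 -1.   ]
90 top crop [194.6806401  183.18956124] scene crop [596.57081418 228.64595468]
96 top crop [198.43242319 180.87986844] scene crop [597.16977979 220.19517687]
141 top crop [228.40361589 162.42884228] scene crop [601.77630699 155.20189994]
156 top crop [239.17453581 155.79799087] scene crop [603.35812041 132.88416833]
```

View pics/t6.png

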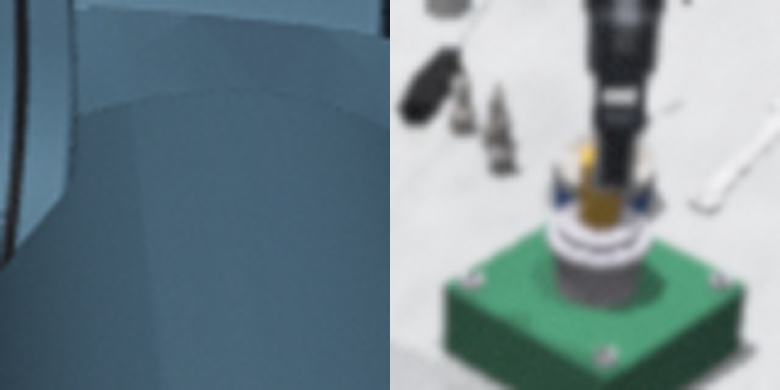

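The collar is close to home (brass head in place, collar around (598,225)), but the arm blocks the view. I'll move away and check both cameras.

{"name": "send_rows", "arguments": {"targets": [[1,0,-5,0,0,0,0],[1,0,-10,0,0,0,0],[1,0,-15,0,0,0,0],[1,0,-20,0,0,0,0],[1,0,-25,0,0,0,0],[1,0,-28,-4,0,0,0],[1,0,-30,-8,0,0,0],[1,0,-30,-10,0,0,0],[1,0,-30,-10,0,0,0]]}}

```text
clock: 14.05
tcp_pos: [483.6, 151.5, 234.5]
eef_rot: [[0.002, 0.367, -0.93], [0.002, -0.93, -0.367], [-1.0, -0.001, -0.002]]
force: [-0.9, -0.3, 0.3]
width: 85.4
```

```bash
python3 -c "
from h import *
A=ctrl.read_camera('top')[:,:,::-1];B=ctrl.read_camera('scene')[:,:,::-1]
cv2.imwrite('pics/topg.png',A);cv2.imwrite('pics/sceneg.png',B)
o=np.hstack([cv2.resize(A[140:220,330:410],(390,390),interpolation=cv2.INTER_CUBIC),cv2.resize(B[100:180,250:330],(390,390),interpolation=cv2.INTER_CUBIC)])
cv2.imwrite('pics/t7.png',o)
go()"
```

```text
tcp [481.  149.4 234. ] F [ 0.6  0.4 -0.7] w 85.5 t 14.15 ydir [ 0.365 -0.931 -0.   ] xdir [-0.001 -0.    -1.   ]
```

View pics/t7.png

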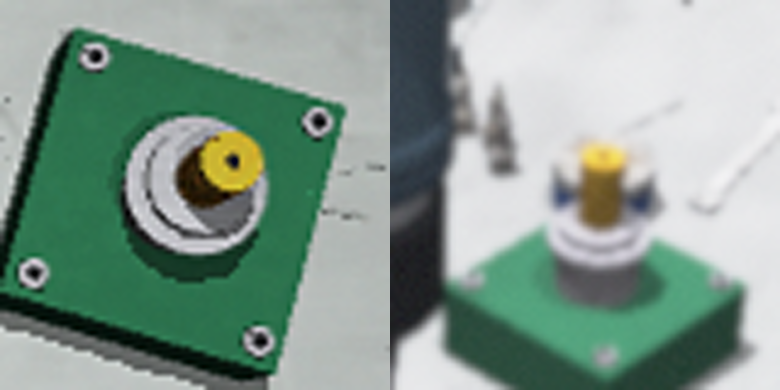

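The top view shows the head top at crop (232,161), where 141 mm height predicts (228,162). The scene view gives (602,157) against (602,155). That puts the mandrel home to within 0–4 mm, which is too close to the limit. I'll press once more from above with shut fingers, which also measures the head height by contact.

```bash
python3 -c "
from h import *
ut=np.array([232,161])/4.875+[330,140]-.4;us=np.array([602-390,157])/4.875+[250,100]-.4
print(tri(ut,us),plane('top',ut,141),tri((191.9,196),(244.6,218.2)))
go((552.7,-305,234))"
```

```text
(array([ 554.21389767, -305.76988411,  140.06691491]), np.float64(0.10834792169571995)) [ 554.10176949 -305.4722257   141.        ] (array([515.86203326,  70.18678617, 139.9612442 ]), np.float64(1.005041832702686))
tcp [481.  149.4 234. ] F [ 0.6  0.4 -0.7] w 85.5 t 14.15 ydir [ 0.365 -0.931 -0.   ] xdir [-0.001 -0.    -1.   ]
(552.7, -305, 234) cm: [1.000e-02 4.492e+01 9.930e+00]
```

Triangulation puts the head top at z = 140.1 mm. The same method gave 140.0 mm when its collar sat on the rack, also 90 mm up, so the collar is home and the extra press isn't needed. I'm handing in.

```bash
python3 -c "
from rig import ctrl
print(ctrl.job_done())"
```

```text
the job is handed in; nothing more can be done
None
```

I took the brass mandrel from the rack, lowered it into the spindle socket and let it go so it could centre itself. I then gripped it again and pressed it straight down. I handed the job in at about 14 s of the 42 s allowed; no verdict was reported.

**Press:** The vertical force rose steadily to 20 N, then jumped to 42 N with almost no further travel, which points to the collar resting on the nose. At the end of the press the side force reached about 19 N. That was at the fingers, and the wrist total stayed under 50 N.

**Height:** Triangulation from both cameras put the head top at z = 140.1 mm. The same method gave 140.0 mm while it sat in the rack, whose top is also 90 mm above the bench.

**Position:** The head's axis came out about 1.5 mm from the measured socket centre, and the mandrel stood upright after release.

**What disagreed:** By-eye comparison of the head top with the nose rim suggested it might sit 2–4 mm high. I took the triangulation as better. I planned a second press from above to settle it, but did not make it.

**Dark mandrel:** It stood undisturbed in the picture after the lift, and the arm later passed well above it. I did not look at it again at the end.

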